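Draw the bar cutter's wire frame into line and pin it

ROBOT

A 7-joint arm with a two-finger parallel gripper is mounted at the origin on the work surface; the furniture and walls round the work are solid. World frame = base frame: x ahead of the robot, y to its left, z up, the work surface at z = 0. Lengths are in m, angles in rad, forces in N, time in s.
With the tool pointing down it reaches from about 0.425 to 0.925 m from the base axis. Payload 6.8 kg.
Tool frame: the origin (TCP) lies on the mounting face of the last link; the fingertips stand 173 mm ahead of it and the grasp point (between the pads) lies 155 mm ahead of it; z points along the fingers, y is the line along which they close (so a half turn about z gives the same grasp; the last joint's range is limited). The gripper opens to 85 mm and grips with 20 to 120 N. Pads are 22 mm wide; open, the fingers measure 114 mm over their backs; the gripper's body (76 mm by 85 mm) begins 54 mm behind the grasp point. The pads swing forward as they close: fully open they stand 13 mm farther back than shut.
Start: joints at [1.124, 0.477, 0.022, 1.555, -0.011, 1.109, -0.083], TCP at [0.224, -0.637, 0.405] pointing down, gripper open.
Joint ranges: [-2.96, 2.96], [-0.34, 2.1], [-1.41, 1.46], [0.24, 2.44], [-1.37, 4.51], [0.17, 1.92], [-2.96, 2.96]. Speed limits (rad/s): [2.39, 2.39, 3.14, 3.14, 3.14, 3.14, 3.14].

INTERFACE

Orientations are given as a rotation vector (axis times angle).
In Python, from bench import r gives the robot as it stands.
- The arm moves only by the tool carry_out, never from a script. Its argument "moves" is a list of rows, each a list of 5 numbers: the shift along the tool's x, y, z in m, then the turn about the tool's z in rad, then the finger opening in m, from 0 to 0.0854. In form: [[dx, dy, dz, roll, claw], ...]. A call has exactly 8 rows; each row is the pose to reach, as a shift and turn from the pose commanded when the call began, along the tool's axes at that moment; what a row does not reach only later rows make up. A row lasts 1/10 s, in which the tool goes at most 50 mm and 8.59 degrees, less where a joint would pass 70% of its speed; a pose out of reach is approached as far as the arm can. A call with a gripper value outside its range is refused whole. The fingers move at their own pace and stop on an object; "force" is the grip in N (left out, the last holds). Time passes only in rows, so rows that repeat a pose let the fingers close, or fill a call up. It gives the time, the measured TCP pose, the force, the opening and the grip force at its end, in the units of the state.
- r.get_obs(): the state, without advancing time (a new reading comes with each control period).
- r.grab_frame(name): name is "scene" or "top" or "wrist"; returns the picture (420x560x3 uint8, red, green, blue); there is no depth.
- r.calibration(name): a dict with "fx", "fy", "cx", "cy" (pixels), "rvec" (rotation vector, rad) and "tvec" (3), from world to camera coordinates, as OpenCV has them. Camera axes: x right, y down, z forward; pixel columns grow to the right and rows downward; lengths in m; the calibration is good to about 2 mm. The wrist camera is an equidistant fisheye: a pixel r from the principal point sees the ray r / f radians off the axis. A picture is of the moment at which its call begins: read the wrist's pose just before it. calibration takes no time and is no camera call; for the wrist camera it gives the pose at the moment of the call.
- r.hand_in(): hands the job in; it is judged then, once.
The state is a dict: "clock": time; "joints": joint angles; "qvel": joint speeds; "tau": joint torques, N m; "tcp_pos": TCP position; "orientation": TCP orientation; "contact_force": force on the tool from outside, world axes, zero at the start; "moment": the same for the moment, N m; "grip_width": finger opening in m; "gripper_force": force on a finger pad.
Only numpy, scipy, OpenCV 4.12 (cv2) and the standard library are available. Lean on these libraries where they do the work, as an engineer would, in place of code of your own. Each camera call takes 0.05 s, during which the arm holds its last target. There are 200 camera calls.

TASK

The wire frame of the bar cutter has been dropped back a few millimetres out of line, so its wires would land on the ribs. Push the tapered drift pin from the wooden block down through the frame's ear and the lug under it at the larger hole until its collar sits on the ear and the frame has been drawn into line; then set the plain pin fully home in the smaller hole, collar down on its ear. Let the drift move the frame rather than shoving it by hand; press, do not ram, and leave the things around undisturbed.

Things in the scene. Friction and masses are not known exactly. Their poses are not given: they have to be found in the camera images.
- cutter: the bar cutter: aluminium base 262 x 262 mm with a ribbed white bed, origin under its centre; fixed. Two fixed lugs, 44 mm square, tops 85 mm above the counter, stick out 150 mm from the centre on the side facing the robot. x points from the lugs over the bed, y along the hinge bar from the small hole to the big one, z up
- lug_big (a point): centre of the mouth of the larger hole (15 mm across, through, 20 mm deep) in the top of the cutter's left-hand fixed lug; same axes as the cutter; open below down to the counter
- lug_small (a point): centre of the mouth of the smaller hole (11.5 mm across, through, 20 mm deep) in the top of the right-hand fixed lug
- ear_big (a point): centre of the larger hole (15 mm across, through) at the top face of the frame's left ear, a steel plate 42 mm square and 8 mm thick lying on the lug; 93 mm above the counter, 8 mm above point lug_big. It moves with the frame. The frame's rear bar, 28 mm behind the hole, stands 2 mm higher than the ear
- ear_small (a point): the same for the smaller hole (11.5 mm across) in the frame's right ear, 8 mm above point lug_small
- frame (a joint): how far the wire frame is out of line, m: it slides along the hinge bar (+ towards the big hole, +-10 mm of travel), 0 = ears exactly over the lugs. Stiff: it takes about 10 N to slide it and it stays where it is left. Forcing the drift down takes a steady 8 to 18 N at the wrist; the collar landing on the ear shows as a rise above that. Over 30 N there bends the ear
- block: beech block 56 x 136 x 72 mm (origin under its centre, long axis y) with two upright holes 70 mm apart along y, in which the drift and the plain pin stand, hanging by their collars; fixed
- drift: steel drift pin, 120 mm long, z up along its axis, origin at the centre of its tip. Tip 5 mm across, tapering to 14.5 mm at 40 mm, plain shank 14.5 mm across to 62 mm, collar 22 mm across from 62 to 67 mm, grip 16 mm across from 67 to 107 mm, mushroom head 24 mm across to the top at 120 mm. Seated, its tip is 54 mm below point lug_big and its head 151 mm above the counter
- pin: plain steel pin, 73 mm long, z up along its axis, origin at the centre of its foot. Shank 10 mm across to 34 mm (foot edge chamfered 1.5 mm), collar 22 mm across from 34 to 39 mm, grip 16 mm across from 39 to the flat top at 73 mm. Seated, its foot is 26 mm below point lug_small; it drops in with little force once the frame is in line
- pastry_0: glazed swirl pastry, 94 mm; bystander
- pastry_2: glazed swirl pastry, 92 mm; bystander
- slice_caramel_14: caramel square 109 x 76 x 31 mm; bystander
- sugar_shaker: sugar shaker, 44 mm across, 90 mm tall; bystander

How it is judged:
By the outcome, as a careful person would: the job done as asked, in the order asked, and still so for the second after the job is handed in, with the robot touching nothing.
It also fails if it takes over 66 s, if anything falls off the work surface, if the arm or the gripper's body presses on something with over 40 N, if the wrist force passes 120 N, or if a joint passes its speed limit or range.

## Working session

There is one attempt and no reset: what is moved stays moved. The work goes in short steps, Python scripts to look and compute and a tool call to move; the robot and the scene stay as the last step left them, time stands still between calls to the robot, and variables do not carry over. Pictures are saved under pics/ and viewed, at most 10 in all, crops included, and the job is handed in when it is done.

Besides the shell and the picture viewer there is one more tool, called after "Call:" as name(argument=value, ...) on one line, values as JSON. carry_out: Moves the arm, as the interface text tells. Its arguments: {"type":"object","properties":{"moves":{"type":"array","items":{"type":"array","items":{"type":"number"}}},"force":{"type":"number"}},"required":["moves"]}

```bash
mkdir -p pics
cat > h.py <<'E'
import numpy as np, cv2
from bench import r
from scipy.spatial.transform import Rotation as R
def ray(name,u,v,c=None):
    c=c or r.calibration(name); M=R.from_rotvec(c['rvec']).as_matrix(); t=np.array(c['tvec'])
    x=(u-c['cx'])/c['fx']; y=(v-c['cy'])/c['fy']
    if name=='wrist':
        th=np.hypot(x,y); d=np.array([x/th*np.sin(th),y/th*np.sin(th),np.cos(th)]) if th>0 else np.array([0,0,1.])
    else: d=np.array([x,y,1.])
    return -M.T@t, M.T@d
def at(name,u,v,z,c=None):
    o,d=ray(name,u,v,c); return o+d*(z-o[2])/d[2]
def tri(a,b):
    (o,d),(p,e)=a,b; s=np.linalg.lstsq(np.c_[d,-e],p-o,rcond=None)[0]
    A=o+s[0]*d;B=p+s[1]*e; return (A+B)/2,np.linalg.norm(A-B)
def save(n,im,s=1.4): cv2.imwrite('pics/'+n+'.png',cv2.resize(im[...,::-1],None,fx=s,fy=s,interpolation=cv2.INTER_CUBIC))
E
python3 - <<'E'
from h import *
print(r.get_obs())
for n in('scene','top'):
    im=r.grab_frame(n);save(n,im);np.save(n,im)
    c=r.calibration(n);print(c, ray(n,280,210))
E
```

```text
{'clock': 0.0, 'joints': array([ 1.12393677,  0.47781162,  0.02238277,  1.55645307, -0.01151377,
        1.10932397, -0.08313045]), 'qvel': array([-0.00026574,  0.00011682,  0.00028231,  0.00047578,  0.00077471,
       -0.00066058, -0.00077789]), 'tau': array([ 2.57470374e-04, -5.96448898e+01,  1.60791613e+00, -2.81187969e+01,
        1.24010921e-02,  9.42872168e-03, -3.01164960e-05]), 'tcp_pos': array([ 0.22420934, -0.63637977,  0.40371785]), 'orientation': array([-3.09486476e+00, -5.29193996e-01,  7.20098052e-04]), 'contact_force': array([0.24191319, 0.56199616, 0.01652341]), 'moment': array([ 0.00684313, -0.02200578,  0.00363452]), 'gripper_force': 0.0, 'grip_width': 0.08560324368036173}
{'fx': 387.9994457132032, 'fy': 387.9994457132032, 'cx': 286.80940144078215, 'cy': 205.6667740497215, 'rvec': array([ 0.79925729, -2.63041   ,  1.05196674]), 'tvec': array([0.51165536, 0.25536184, 1.09444227])} (array([0.12894978, 0.76210968, 0.9629982 ]), array([ 0.378061  , -0.56267707, -0.73545709]))
{'fx': 450.3830654046172, 'fy': 450.3830654046172, 'cx': 271.6537175984651, 'cy': 208.65352264284613, 'rvec': array([ 1.5568946 , -2.49343121,  0.41910423]), 'tvec': array([0.28389183, 0.48653759, 1.37096925])} (array([0.13945971, 0.2526036 , 1.45382685]), array([ 0.28019599, -0.16081232, -0.94656324]))
```

View pics/scene.png

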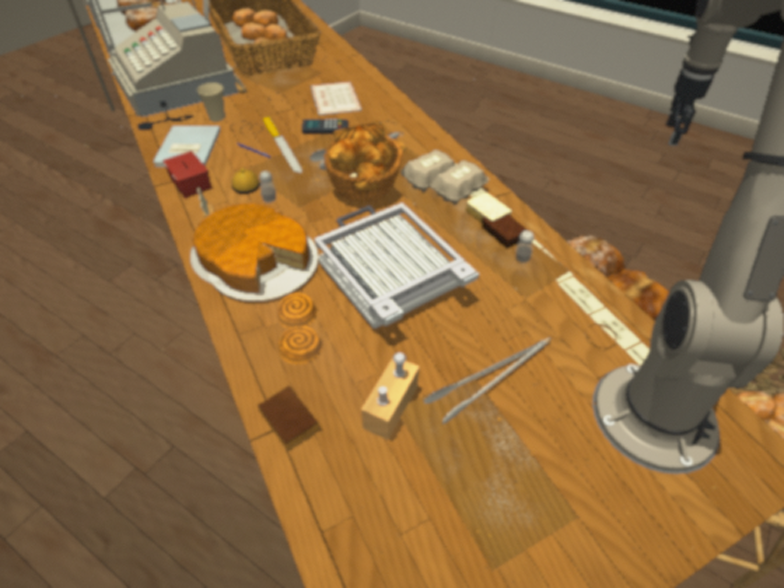

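View pics/top.png

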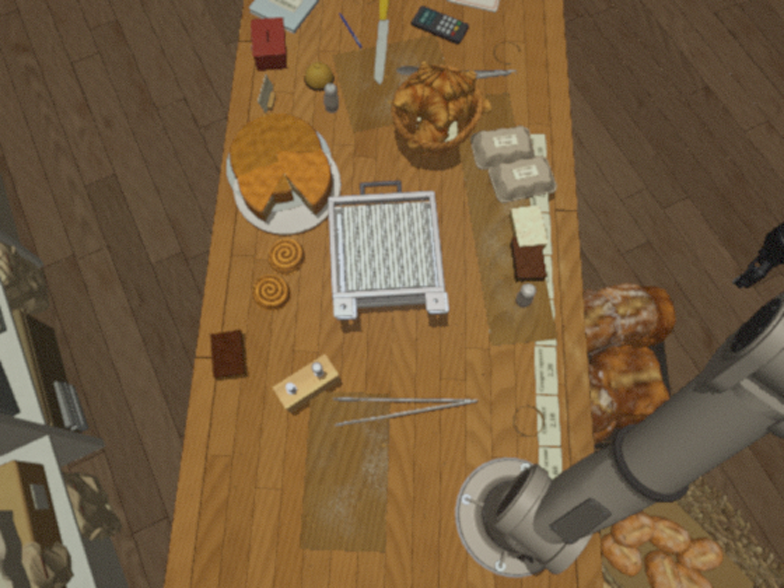

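The scene shows the cutter with lugs facing the robot, and the block with the drift (taller, scene ~(399,358), top ~(318,368)) and the pin (scene ~(382,392), top ~(291,388)). I'll enlarge both.

Run:
```python
from h import *
t=np.load('top.npy');s=np.load('scene.npy')
# top crop x180..330,y200..300 ; scene crop x250..350,y180..320
a=cv2.resize(t[195:300,185:330],None,fx=5,fy=5,interpolation=cv2.INTER_CUBIC)
save('topc',a,1)
b=cv2.resize(s[180:320,250:350],None,fx=4.2,fy=4.2,interpolation=cv2.INTER_CUBIC)
save('scc',b,1)
```

```text
(no output)
```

View pics/topc.png

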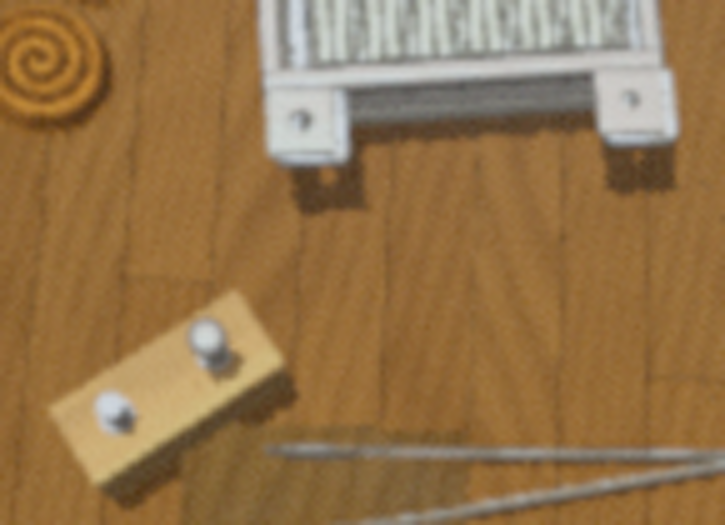

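View pics/scc.png

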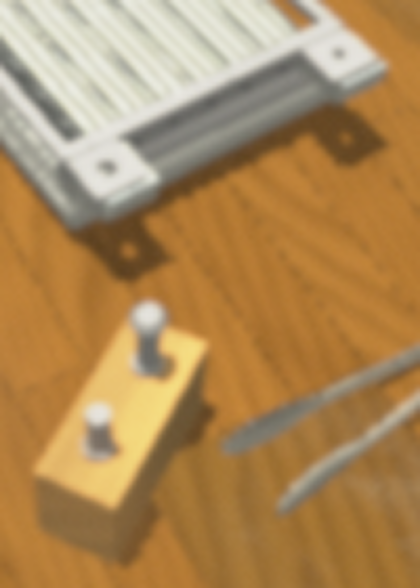

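topc: drift head (207,335), pin top (112,408), ear_big hole (301,121), ear_small hole (630,100). scc: drift (148,313), pin (98,412), ear_big (108,167), ear_small (339,53).

Run:
```python
from h import *
T=lambda x,y:((x+.5)/5-.5+185,(y+.5)/5-.5+195)
S=lambda x,y:((x+.5)/4.2-.5+250,(y+.5)/4.2-.5+180)
for n,a,b,z in(('drift',(207,335),(148,313),.130),('pin',(112,408),(98,412),.111),('eb',(301,121),(108,167),.093),('es',(630,100),(339,53),.093)):
    print(n,at('top',*T(*a),z)[:2].round(4),at('scene',*S(*b),z)[:2].round(4),tri(ray('top',*T(*a)),ray('scene',*S(*b))))
for n,a in (('c1',(52,410)),('c2',(238,288)),('c3',(285,360)),('c4',(98,488))): print(n,at('top',*T(*a),.072)[:2])
for n,a in (('L1',(268,150)),('L2',(348,150)),('R1',(605,135)),('R2',(677,130)),('railL',(270,78)),('railR',(655,62))): print(n,at('top',*T(*a),.093)[:2])
o=r.get_obs();print(R.from_rotvec(o['orientation']).as_matrix().round(3))
c=r.calibration('wrist');M=R.from_rotvec(c['rvec']).as_matrix();print(c,-M.T@c['tvec'],M.round(2))
```

```text
drift [0.4562 0.2451] [0.4577 0.2488] (array([0.45866562, 0.24530446, 0.12455952]), np.float64(0.0022317211312906492))
pin [0.4452 0.3143] [0.4493 0.3161] (array([0.44771495, 0.31496665, 0.10927177]), np.float64(0.004296294224318387))
eb [0.5648 0.1348] [0.5663 0.1358] (array([0.56602136, 0.13492423, 0.09186132]), np.float64(0.001670511112295846))
es [ 0.4857 -0.0592] [ 0.4866 -0.058 ] (array([ 0.48671578, -0.05948699,  0.0913956 ]), np.float64(0.0011237884773402148))
c1 [0.46915723 0.34984977]
c2 [0.48896568 0.21496373]
c3 [0.43446049 0.20767728]
c4 [0.41274434 0.34329455]
L1 [0.55654112 0.16163219]
L2 [0.5343954 0.1162579]
R1 [ 0.47202254 -0.03415144]
R2 [ 0.45495721 -0.07668028]
railL [0.59960886 0.14043414]
railR [ 0.501405   -0.08549415]
[[ 0.943  0.332 -0.001]
 [ 0.332 -0.943  0.002]
 [-0.    -0.002 -1.   ]]
{'fx': 325.19226210127806, 'fy': 325.19226210127806, 'cx': 280.4702939468216, 'cy': 214.18131794358678, 'rvec': array([-2.33932156,  1.65658949,  0.27273747]), 'tvec': array([-0.67317707, -0.04216583,  0.381479  ])} [ 0.3001663  -0.60889745  0.37365176] [[ 0.33 -0.94 -0.  ]
 [-0.89 -0.32  0.32]
 [-0.3  -0.1  -0.95]]
```

Call:
carry_out(moves=[[0.04,-0.03,0,0.14,0.0854],[0.08,-0.06,0,0.28,0.0854],[0.12,-0.09,0,0.42,0.0854],[0.16,-0.12,0,0.56,0.0854],[0.2,-0.15,0,0.7,0.0854],[0.24,-0.18,0,0.726,0.0854],[0.28,-0.21,0,0.726,0.0854],[0.32,-0.238,0,0.726,0.0854]])

```text
clock: 0.9
tcp_pos: [0.4472, -0.3044, 0.4046]
orientation: [3.083, -0.605, -0.001]
contact_force: [0.7, -0.9, 0.5]
grip_width: 0.0857
gripper_force: 0.0
```

```bash
cat >> h.py <<'E'
def need(x,y,z=None,yaw=None):
    o=r.get_obs();Q=R.from_rotvec(o['orientation']).as_matrix();p=o['tcp_pos']
    d=np.array([x,y,p[2] if z is None else z])-p
    print('t',round(o['clock'],2),'tcp',p.round(4),'yaw',np.degrees(np.arctan2(Q[1,0],Q[0,0])).round(2),'F',o['contact_force'].round(1),'M',o['moment'].round(2),'w',o['grip_width'].round(4),'move',(Q.T@d).round(4))
E
python3 -c "
from h import *
need(.44,0.09)"
```

```text
Traceback (most recent call last):
  File "h.py", line 20, in need
    print('t',round(o['clock'],2),'tcp',p.round(4),'yaw',np.degrees(np.arctan2(Q[1,0],Q[0,0])).round(2),'F',o['contact_force'].round(1),'M',o['moment'].round(2),'w',o['grip_width'].round(4),'move',(Q.T@d).round(4))
                                                                                                                                                                     ^^^^^^^^^^^^^^^^^^^^^
AttributeError: 'float' object has no attribute 'round'
```

Call:
carry_out(moves=[[-0.012,-0.048,0,0,0.0854],[-0.024,-0.096,0,0,0.0854],[-0.036,-0.144,0,0,0.0854],[-0.05,-0.192,0,0,0.0854],[-0.062,-0.24,0,0,0.0854],[-0.075,-0.288,0,0,0.0854],[-0.087,-0.336,0,0,0.0854],[-0.1,-0.384,0,0,0.0854]])

```text
clock: 1.7
tcp_pos: [0.4988, 0.0888, 0.4047]
orientation: [3.083, -0.605, 0.0]
contact_force: [1.0, 0.0, 0.1]
grip_width: 0.0854
gripper_force: 0.0
```

Call:
carry_out(moves=[[-0.005,-0.03,0.02,0,0.0854],[-0.01,-0.06,0.04,0,0.0854],[-0.015,-0.068,0.06,0,0.0854],[-0.017,-0.068,0.07,0,0.0854],[-0.017,-0.068,0.07,0,0.0854],[-0.017,-0.068,0.07,0,0.0854],[-0.017,-0.068,0.07,0,0.0854],[-0.017,-0.068,0.07,0,0.0854]])

```text
clock: 2.5
tcp_pos: [0.5094, 0.1556, 0.3357]
orientation: [-3.082, 0.607, -0.003]
contact_force: [0.2, 0.4, 0.3]
grip_width: 0.0854
gripper_force: 0.0
```

```bash
sed -i "s/o\['grip_width'\].round(4)/round(o['grip_width'],4)/" h.py
python3 -c "
from h import *
need(.457,0.246)
c=r.calibration('wrist');im=r.grab_frame('wrist');np.save('w1',im);np.save('w1c',c,allow_pickle=True);save('w1',im)"
```

```text
t 2.5 tcp [0.5094 0.1556 0.3357] yaw -22.27 F [0.2 0.4 0.3] M [ 0.02 -0.05 -0.01] w 0.0854 move [-0.0828 -0.0638 -0.0001]
```

View pics/w1.png

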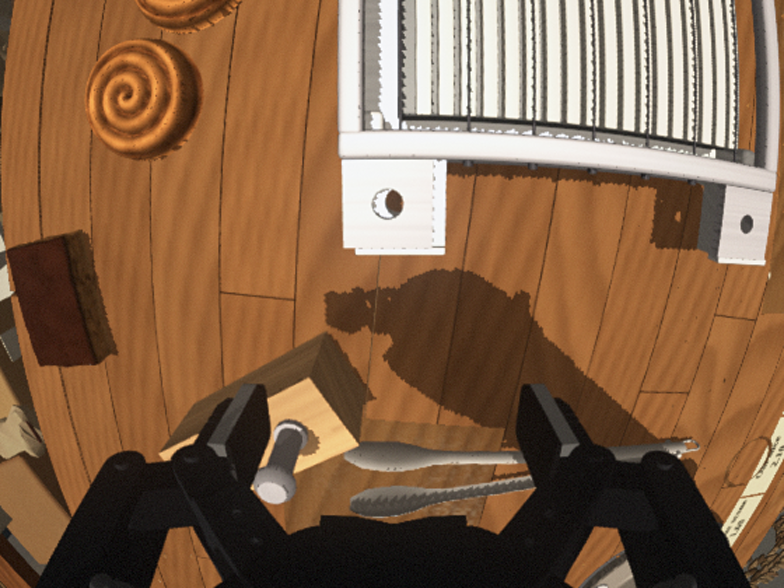

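The wrist view shows ear_big's hole at (387,204), displaced left (towards +) of the lug, whose hole is off to the right. The drift head is at (273,490). I'll take an enlarged crop.

Run:
```python
from h import *
im=np.load('w1.npy')
save('w1c',cv2.resize(im[108:188,238:328],None,fx=7,fy=7,interpolation=cv2.INTER_CUBIC),1)
```

```text
(no output)
```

View pics/w1c.png

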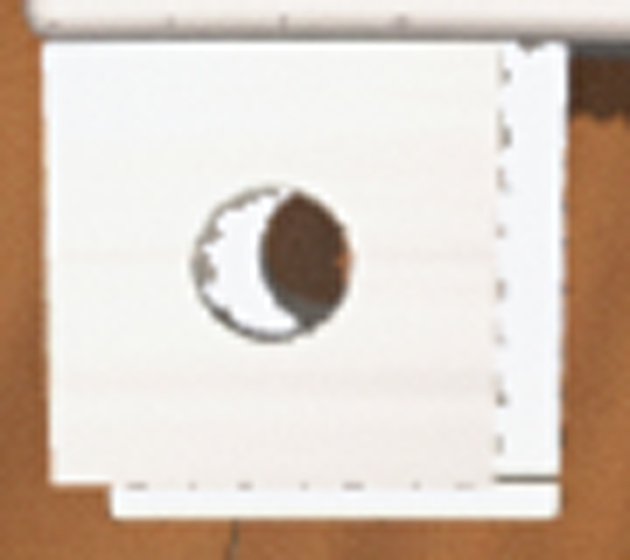

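Run:
```python
from h import *
c=np.load('w1c.npy',allow_pickle=True).item()
P=lambda x,y:((x+.5)/7-.5+238,(y+.5)/7-.5+108)
W=lambda x,y,z:at('wrist',*P(x,y),z,c)
ear=(W(192,264,.093)+W(352,264,.093)+W(272,185,.093)+W(272,343,.093))/4
print('ear',ear)
el,er=W(46,264,.093),W(497,264,.093); print('ear w',np.linalg.norm(er-el),(el+er)/2); yd=(el-er)/np.linalg.norm(el-er);print('yaw of y',np.degrees(np.arctan2(yd[1],yd[0])))
hl=W(261,250,.085); lr=W(565,264,.085); ll=W(112,500,.085); lrb=W(558,500,.085)
print('lug hole left edge->centre',hl-yd*.0075,'lug w',np.linalg.norm(ll-lrb))
print('lug from right edge',lr+yd*.022,'offset ear-lug along y:',(ear-(hl-yd*.0075))@yd,(ear-(lr+yd*.022))@yd)
s=lambda x,y,z:at('wrist',x/1.4,y/1.4,z,c)
print('small',s(746,224,.093)); print('drift',s(272,493,.130),'collar',s(293,428,.117))
```

```text
ear [0.56331526 0.13660346 0.093     ]
ear w 0.04221649096859426 [0.56348498 0.13661249 0.093     ]
yaw of y 67.59656766687999
lug hole left edge->centre [0.5613591  0.13056394 0.085     ] lug w 0.04430354325043325
lug from right edge [0.56031841 0.13095703 0.085     ] offset ear-lug along y: 0.006329209742115002 0.006362424621128078
small [ 0.48315491 -0.05796601  0.093     ]
drift [0.45479783 0.24683002 0.13      ] collar [0.48168696 0.22173614 0.117     ]
```

Call:
carry_out(moves=[[-0.03,-0.022,0,0,0.055],[-0.06,-0.044,0,0,0.055],[-0.0835,-0.0635,0.01,0,0.055],[-0.0835,-0.0635,0.02,0,0.055],[-0.0835,-0.0635,0.02,0,0.055],[-0.0835,-0.0635,0.02,0,0.055],[-0.0835,-0.0635,0.02,0,0.055],[-0.0835,-0.0635,0.02,0,0.055]])

```text
clock: 3.35
tcp_pos: [0.4564, 0.2458, 0.3151]
orientation: [-3.082, 0.607, -0.001]
contact_force: [-0.7, -0.1, 0.4]
grip_width: 0.0553
gripper_force: 0.0
```

```bash
python3 -c "
from h import *
need(.456,0.246)
c=r.calibration('wrist');im=r.grab_frame('wrist');np.save('w2c',c,allow_pickle=True);save('w2',im)"
```

```text
t 3.35 tcp [0.4564 0.2458 0.3151] yaw -22.3 F [-0.7 -0.1  0.4] M [ 0.04 -0.05 -0.04] w 0.0553 move [-0.0004 -0.     -0.    ]
```

View pics/w2.png

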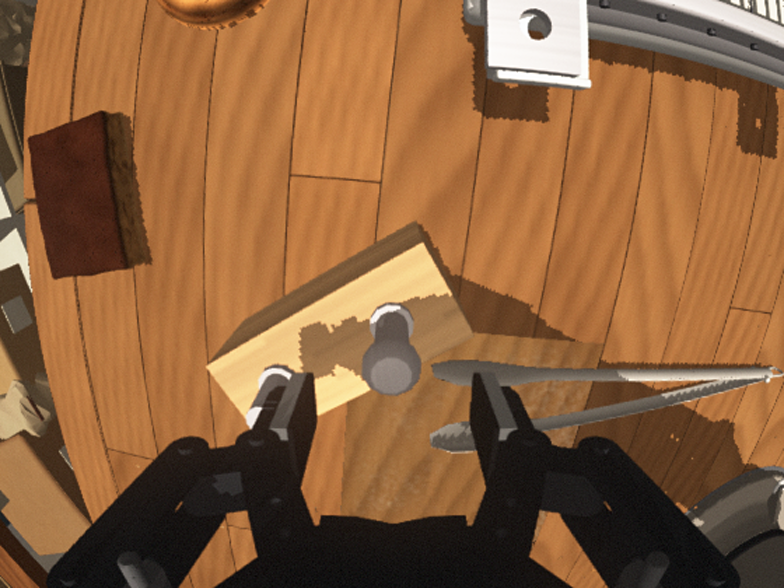

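Drift head top is at about (391,370) between the fingers, the collar at (391,320), the pin at (265,400).

```bash
python3 -c "
from h import *
c=np.load('w2c.npy',allow_pickle=True).item()
s=lambda x,y,z:at('wrist',x/1.4,y/1.4,z,c)
o=r.get_obs();Q=R.from_rotvec(o['orientation']).as_matrix()
for n,p in (('head',s(391,369,.130)),('collar',s(391,323,.077)),('pintop',s(252,416,.111)),('pincol',s(277,380,.077)),('ear',s(537,25,.093))): print(n,p.round(4),(Q.T@(p-o['tcp_pos'])).round(4))
"
```

```text
head [0.4575 0.2461 0.13  ] [ 0.001  -0.0005  0.1851]
collar [0.4558 0.247  0.077 ] [-0.001  -0.0007  0.2381]
pintop [0.449  0.3201 0.111 ] [-0.0349 -0.0658  0.2041]
pincol [0.4484 0.3155 0.077 ] [-0.0337 -0.0612  0.2381]
ear [0.5625 0.1357 0.093 ] [0.14   0.0619 0.2221]
```

Call:
carry_out(force=100, moves=[[0,-0.0005,0.02,0,0.055],[0,-0.0005,0.04,0,0.055],[0,-0.0005,0.055,0,0.055],[0,-0.0005,0.0605,0,0.055],[0,-0.0005,0.0605,0,0.055],[0,-0.0005,0.0605,0,0.01],[0,-0.0005,0.0605,0,0.01],[0,-0.0005,0.0605,0,0.01]])

```text
clock: 4.2
tcp_pos: [0.4561, 0.2472, 0.2549]
orientation: [-3.082, 0.604, -0.001]
contact_force: [-0.4, -1.4, 0.3]
grip_width: 0.0178
gripper_force: 96.5
```

Call:
carry_out(moves=[[0,0,0,0,0.01],[0,0,0,0,0.01],[0,0,0,0,0.01],[0,0,0,0,0.01],[0,0,0,0,0.01],[0,0,0,0,0.01],[0,0,0,0,0.01],[0,0,0,0,0.01]])

```text
clock: 5.0
tcp_pos: [0.4561, 0.2473, 0.2548]
orientation: [-3.082, 0.604, -0.001]
contact_force: [-0.3, -0.5, 5.6]
grip_width: 0.0179
gripper_force: 96.5
```

```bash
python3 -c "
from h import *
need(.56,0.134)"
```

```text
t 5.0 tcp [0.4561 0.2473 0.2548] yaw -22.19 F [-0.3 -0.5  5.6] M [-0.15  0.11 -0.  ] w 0.0179 move [1.389e-01 6.570e-02 1.000e-04]
```

Call:
carry_out(moves=[[0,0,-0.01,0,0.01],[0,0,-0.025,0,0.01],[0,0,-0.045,0,0.01],[0,0,-0.07,0,0.01],[0,0,-0.1,0,0.01],[0,0,-0.1,0,0.01],[0.03,0.014,-0.1,0,0.01],[0.06,0.028,-0.1,0,0.01]])

```text
clock: 5.8
tcp_pos: [0.5005, 0.1987, 0.3543]
orientation: [-3.084, 0.6, 0.0]
contact_force: [1.6, 0.4, -1.5]
grip_width: 0.0174
gripper_force: 97.6
```

Call:
carry_out(moves=[[0.03,0.014,0,0,0.01],[0.06,0.028,0,0,0.01],[0.075,0.035,0,0,0.01],[0.081,0.037,0,0,0.01],[0.081,0.037,0.0,0,0.01],[0.081,0.037,0.0,0,0.01],[0.081,0.037,0,0,0.01],[0.081,0.037,0,0,0.01]])

```text
clock: 6.6
tcp_pos: [0.5612, 0.1348, 0.3543]
orientation: [-3.083, 0.601, 0.0]
contact_force: [0.3, 0.6, -1.7]
grip_width: 0.0173
gripper_force: 97.6
```

```bash
python3 -c "
from h import *
need(.562,0.1337)
c=r.calibration('wrist');im=r.grab_frame('wrist');np.save('w3c',c,allow_pickle=True);save('w3',cv2.resize(im[150:300,200:360],None,fx=4,fy=4,interpolation=cv2.INTER_CUBIC),1)"
```

```text
t 6.6 tcp [0.5612 0.1348 0.3543] yaw -22.07 F [ 0.3  0.6 -1.7] M [ 0.04  0.01 -0.01] w 0.0173 move [ 0.0012  0.0008 -0.    ]
```

View pics/w3.png

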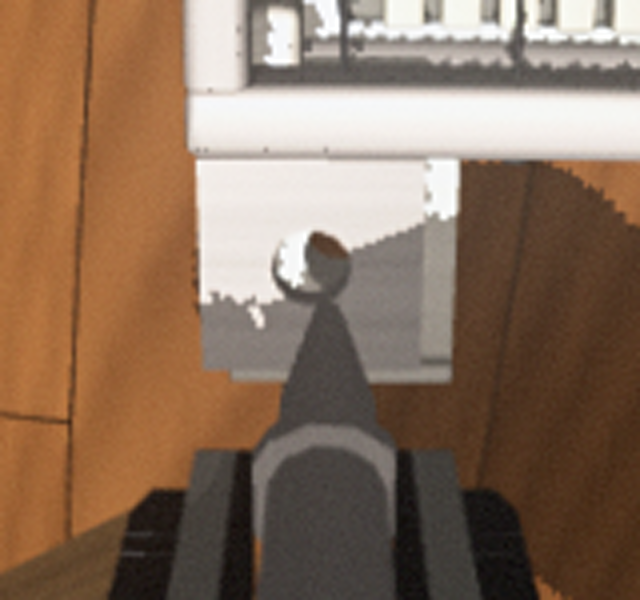

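Tip at (326,302) just short of the hole in the image (it is above it); ear hole centre about (311,266), lug hole's left edge about x=305.

```bash
python3 -c "
from h import *
c=np.load('w3c.npy',allow_pickle=True).item()
s=lambda x,y,z:at('wrist',(x+.5)/4-.5+200,(y+.5)/4-.5+150,z,c)
o=r.get_obs();Q=R.from_rotvec(o['orientation']).as_matrix()
f=lambda p:(Q.T@(p-o['tcp_pos'])).round(4)
print(Q[:,2])
for n,p in (('tip',s(326,301,.1095)),('earL',s(271,266,.093)),('earR',s(352,266,.093)),('earT',s(311,230,.093)),('earB',s(311,303,.093)),('lugL',s(305,262,.085)),('lugRedge',s(456,290,.085)),('lugbl',s(231,380,.085)),('collar',s(325,433,.1095+.067)),('barF',s(311,157,.095))): print(n,p.round(4),f(p))
"
```

```text
[-2.88509063e-05  2.28387750e-04 -9.99999974e-01]
tip [0.5616 0.1342 0.1095] [0.0004 0.0003 0.2448]
earL [0.5663 0.1435 0.093 ] [ 0.0012 -0.01    0.2613]
earR [0.5605 0.1294 0.093 ] [0.0012 0.0052 0.2613]
earT [0.57   0.1338 0.093 ] [ 0.0083 -0.0025  0.2613]
earB [0.5566 0.1393 0.093 ] [-0.0062 -0.0025  0.2613]
lugL [0.5621 0.1384 0.085 ] [-0.0007 -0.0038  0.2693]
lugRedge [0.5456 0.1132 0.085 ] [-0.0065  0.0258  0.2693]
lugbl [0.5446 0.1617 0.085 ] [-0.0258 -0.0188  0.2693]
collar [0.5683 0.1317 0.1765] [7.500e-03 1.000e-04 1.778e-01]
barF [0.5834 0.1283 0.095 ] [ 0.0228 -0.0024  0.2593]
```

Call:
carry_out(force=120, moves=[[0.0008,0.0007,0,0,0.01],[0.0008,0.0007,0.005,0,0.01],[0.0008,0.0007,0.01,0,0.01],[0.0008,0.0007,0.015,0,0.01],[0.0008,0.0007,0.019,0,0.01],[0.0008,0.0007,0.022,0,0.01],[0.0008,0.0007,0.025,0,0.01],[0.0008,0.0007,0.027,0,0.01]])

```text
clock: 7.45
tcp_pos: [0.5624, 0.1329, 0.327]
orientation: [-3.083, 0.604, -0.0]
contact_force: [1.1, 0.7, -0.3]
grip_width: 0.0168
gripper_force: 116.9
```

```bash
python3 -c "
from h import *
need(.562,0.1337)
im=r.grab_frame('wrist');save('w4',cv2.resize(im[150:300,200:360],None,fx=4,fy=4,interpolation=cv2.INTER_CUBIC),1)"
```

```text
t 7.45 tcp [0.5624 0.1329 0.327 ] yaw -22.18 F [ 1.1  0.7 -0.3] M [ 0.24 -0.09 -0.01] w 0.0168 move [-0.0007 -0.0006  0.    ]
```

View pics/w4.png

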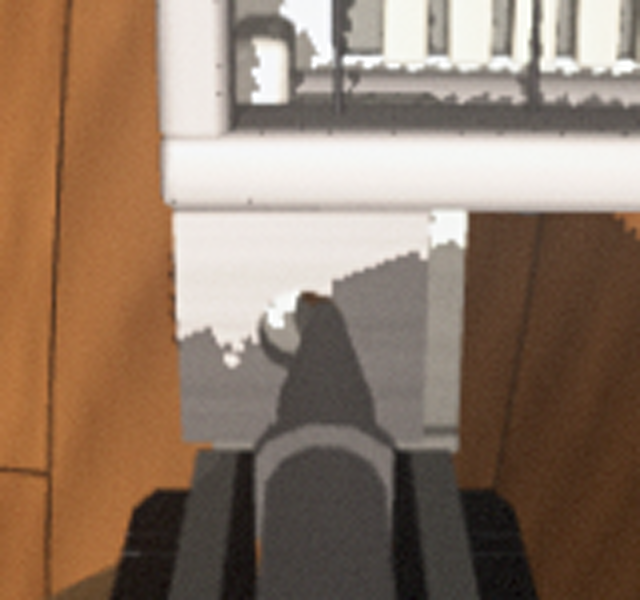

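The tip is inside both holes with no force. Pressing slowly.

Call:
carry_out(moves=[[0,0,0.0015,0,0.01],[0,0,0.003,0,0.01],[0,0,0.0045,0,0.01],[0,0,0.006,0,0.01],[0,0,0.0075,0,0.01],[0,0,0.009,0,0.01],[0,0,0.0105,0,0.01],[0,0,0.012,0,0.01]])

```text
clock: 8.3
tcp_pos: [0.5625, 0.1331, 0.3153]
orientation: [-3.082, 0.604, -0.001]
contact_force: [0.8, 2.8, 0.6]
grip_width: 0.017
gripper_force: 117.5
```

```bash
python3 -c "
from h import *
need(.562,0.1337)"
```

```text
t 8.3 tcp [0.5625 0.1331 0.3153] yaw -22.18 F [0.8 2.8 0.6] M [ 0.75 -0.39  0.03] w 0.017 move [-0.0007 -0.0004 -0.    ]
```

Call:
carry_out(moves=[[0,0,0.001,0,0.01],[0,0.0,0.002,0,0.01],[0,0.0001,0.003,0,0.01],[0,0.0002,0.004,0,0.01],[0,0.0003,0.005,0,0.01],[0,0.0004,0.006,0,0.01],[0,0.0005,0.007,0,0.01],[0,0.0006,0.008,0,0.01]])

```text
clock: 9.1
tcp_pos: [0.563, 0.1326, 0.3089]
orientation: [-3.081, 0.604, -0.005]
contact_force: [1.1, 3.4, 11.3]
grip_width: 0.0171
gripper_force: 117.1
```

```bash
python3 -c "
from h import *
need(.562,0.1337)"
```

```text
t 9.1 tcp [0.563  0.1326 0.3089] yaw -22.19 F [ 1.1  3.4 11.3] M [ 0.79 -0.3  -0.02] w 0.0171 move [-0.0014 -0.0006 -0.    ]
```

Call:
carry_out(moves=[[0,0.0001,0.001,0,0.01],[0,0.0002,0.002,0,0.01],[0,0.0003,0.003,0,0.01],[0,0.0005,0.004,0,0.01],[0,0.0006,0.005,0,0.01],[0,0.0007,0.006,0,0.01],[0,0.0008,0.007,0,0.01],[0,0.001,0.008,0,0.01]])

```text
clock: 9.9
tcp_pos: [0.5627, 0.1318, 0.3009]
orientation: [-3.081, 0.604, -0.005]
contact_force: [1.1, 4.2, 10.0]
grip_width: 0.0173
gripper_force: 117.2
```

```bash
python3 -c "
from h import *
need(.562,0.1337)"
```

```text
t 9.9 tcp [0.5627 0.1318 0.3009] yaw -22.18 F [ 1.1  4.2 10. ] M [ 0.87 -0.3  -0.02] w 0.0173 move [-0.0014 -0.0015 -0.    ]
```

Call:
carry_out(moves=[[0,0.0001,0.001,0,0.01],[0,0.0002,0.002,0,0.01],[0,0.0003,0.003,0,0.01],[0,0.0005,0.004,0,0.01],[0,0.0006,0.005,0,0.01],[0,0.0007,0.006,0,0.01],[0,0.0008,0.007,0,0.01],[0,0.001,0.008,0,0.01]])

```text
clock: 10.7
tcp_pos: [0.5622, 0.1309, 0.2926]
orientation: [-3.081, 0.604, -0.005]
contact_force: [2.4, 3.4, 8.6]
grip_width: 0.0173
gripper_force: 117.3
```

```bash
python3 -c "
from h import *
need(.562,0.1337)"
```

```text
t 10.7 tcp [0.5622 0.1309 0.2926] yaw -22.17 F [2.4 3.4 8.6] M [ 0.86 -0.37  0.  ] w 0.0173 move [-0.0012 -0.0025  0.    ]
```

Call:
carry_out(moves=[[0,0.0001,0.001,0,0.01],[0,0.0002,0.002,0,0.01],[0,0.0003,0.003,0,0.01],[0,0.0003,0.004,0,0.01],[0,0.0003,0.005,0,0.01],[0,0.0003,0.006,0,0.01],[0,0.0003,0.007,0,0.01],[0,0.0003,0.008,0,0.01]])

```text
clock: 11.5
tcp_pos: [0.562, 0.1305, 0.2844]
orientation: [-3.082, 0.604, -0.004]
contact_force: [1.0, 3.2, 7.7]
grip_width: 0.0173
gripper_force: 117.4
```

```bash
python3 -c "
from h import *
need(.562,0.1337)"
```

```text
t 11.5 tcp [0.562  0.1305 0.2844] yaw -22.17 F [1.  3.2 7.7] M [ 0.84 -0.43 -0.  ] w 0.0173 move [-0.0012 -0.0029  0.    ]
```

Seat expected at TCP z ≈ 0.276; go slower near the end.

Call:
carry_out(moves=[[0,0,0.001,0,0.01],[0,0,0.002,0,0.01],[0,0,0.003,0,0.01],[0,0,0.004,0,0.01],[0,0,0.005,0,0.01],[0,0,0.006,0,0.01],[0,0,0.0065,0,0.01],[0,0,0.007,0,0.01]])

```text
clock: 12.3
tcp_pos: [0.562, 0.1306, 0.2774]
orientation: [-3.081, 0.604, -0.004]
contact_force: [2.1, 3.6, 8.0]
grip_width: 0.0173
gripper_force: 117.4
```

```bash
python3 -c "
from h import *
need(.562,0.1337)"
```

```text
t 12.3 tcp [0.562  0.1306 0.2774] yaw -22.17 F [2.1 3.6 8. ] M [ 0.8  -0.33  0.02] w 0.0173 move [-0.0012 -0.0028  0.    ]
```

Call:
carry_out(moves=[[0,0,0.0003,0,0.01],[0,0,0.0006,0,0.01],[0,0,0.0009,0,0.01],[0,0,0.0012,0,0.01],[0,0,0.0015,0,0.01],[0,0,0.0017,0,0.01],[0,0,0.0019,0,0.01],[0,0,0.002,0,0.01]])

```text
clock: 13.1
tcp_pos: [0.5621, 0.1307, 0.2758]
orientation: [-3.081, 0.604, -0.005]
contact_force: [1.2, 3.5, 10.6]
grip_width: 0.0169
gripper_force: 117.2
```

```bash
python3 -c "
from h import *
need(.562,0.1337)"
```

```text
t 13.1 tcp [0.5621 0.1307 0.2758] yaw -22.17 F [ 1.2  3.5 10.6] M [ 0.75 -0.17  0.05] w 0.0169 move [-0.0013 -0.0028  0.    ]
```

Call:
carry_out(moves=[[0,0,0.0003,0,0.01],[0,0,0.0006,0,0.01],[0,0,0.0008,0,0.01],[0,0,0.001,0,0.01],[0,0,0.0012,0,0.01],[0,0,0.0012,0,0.01],[0,0,0.0012,0,0.01],[0,0,0.0012,0,0.01]])

```text
clock: 13.9
tcp_pos: [0.5623, 0.1307, 0.2756]
orientation: [-3.081, 0.604, -0.006]
contact_force: [-1.8, 2.4, 17.7]
grip_width: 0.0169
gripper_force: 116.6
```

```bash
python3 -c "
from h import *
need(.562,0.1337)"
```

```text
t 13.9 tcp [0.5623 0.1307 0.2756] yaw -22.18 F [-1.8  2.4 17.7] M [ 0.51  0.34 -0.05] w 0.0169 move [-0.0014 -0.0027  0.    ]
```

Call:
carry_out(moves=[[0,0,0.0004,0,0.01],[0,0,0.0004,0,0.01],[0,0,-0.0005,0,0.03],[0,0,-0.0015,0,0.055],[0,0,-0.0015,0,0.055],[0,0,-0.0015,0,0.055],[0,0,-0.0015,0,0.055],[0,0,-0.005,0,0.055]])

```text
clock: 14.7
tcp_pos: [0.561, 0.1299, 0.2774]
orientation: [3.082, -0.604, -0.002]
contact_force: [-0.5, 0.3, 0.5]
grip_width: 0.0548
gripper_force: 0.0
```

Call:
carry_out(moves=[[0,0,-0.03,0,0.055],[0,0,-0.065,0,0.055],[-0.03,-0.02,-0.065,0,0.055],[-0.07,-0.03,-0.065,0,0.055],[-0.1,-0.06,-0.065,0,0.055],[-0.1,-0.06,-0.065,0,0.055],[-0.1,-0.06,-0.065,0,0.055],[-0.1,-0.06,-0.065,0,0.055]])

```text
clock: 15.5
tcp_pos: [0.4919, 0.2224, 0.343]
orientation: [3.082, -0.606, 0.001]
contact_force: [0.3, -0.7, -0.5]
grip_width: 0.0547
gripper_force: 0.0
```

```bash
python3 -c "
from h import *
need(.4475,0.3155)
c=r.calibration('wrist');im=r.grab_frame('wrist');np.save('w5',im);np.save('w5c',c,allow_pickle=True);save('w5',im)"
```

```text
t 15.5 tcp [0.4919 0.2224 0.343 ] yaw -22.26 F [ 0.3 -0.7 -0.5] M [-0.02 -0.05 -0.01] w 0.0547 move [-0.0763 -0.0693 -0.0001]
```

View pics/w5.png

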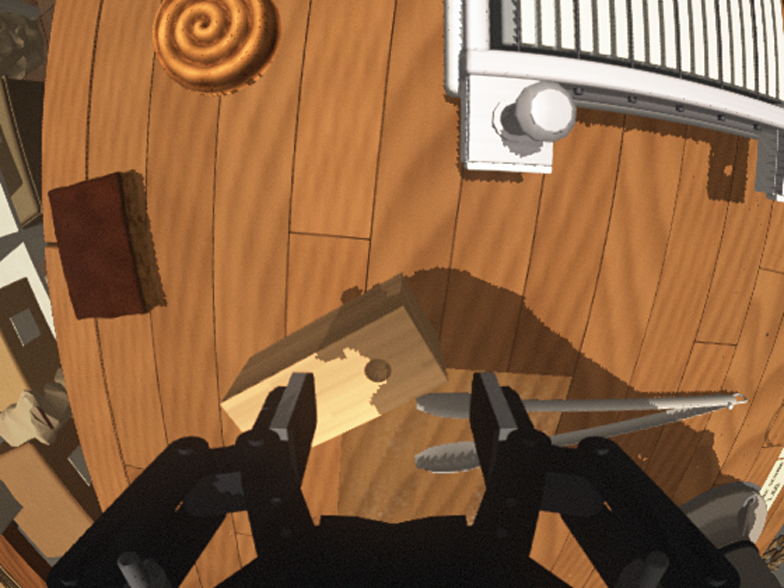

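The drift is seated with its collar on the ear, and ear and lug are now flush; the empty block hole is at (377,370). On to the pin, using image code only (10 pictures viewed).

Call:
carry_out(moves=[[-0.03,-0.027,0,0,0.055],[-0.06,-0.054,0,0,0.055],[-0.0765,-0.0695,0.01,0,0.055],[-0.0765,-0.0695,0.02,0,0.055],[-0.0765,-0.0695,0.028,0,0.055],[-0.0765,-0.0695,0.028,0,0.055],[-0.0765,-0.0695,0.028,0,0.055],[-0.0765,-0.0695,0.028,0,0.055]])

```text
clock: 16.35
tcp_pos: [0.4475, 0.3157, 0.3153]
orientation: [-3.082, 0.607, -0.001]
contact_force: [0.1, 0.6, -0.5]
grip_width: 0.0552
gripper_force: 0.0
```

```bash
cat >> h.py <<'E'
def proj(P,c):
    q=R.from_rotvec(c['rvec']).as_matrix()@np.array(P)+c['tvec']; th=np.arctan2(np.hypot(q[0],q[1]),q[2]); k=th/np.hypot(q[0],q[1])
    return c['cx']+c['fx']*k*q[0], c['cy']+c['fy']*k*q[1]
E
python3 -c "
from h import *
need(.447,0.3157)
c=r.calibration('wrist');im=r.grab_frame('wrist');np.save('w6',im);np.save('w6c',c,allow_pickle=True)
u,v=proj([.447,.3157,.111],c);print(u,v, proj([.447+.008*.926,.3157-.008*.378,.111],c))
g=cv2.cvtColor(im,cv2.COLOR_RGB2HSV)
x,y=int(u),int(v)
print('S');print(g[y-36:y+30:2,x-24:x+25:2,1])
"
```

```text
t 16.35 tcp [0.4475 0.3157 0.3153] yaw -22.3 F [ 0.1  0.6 -0.5] M [ 0.   -0.01 -0.01] w 0.0552 move [-0.0005  0.0002 -0.    ]
280.85199960883716 250.74829502374993 (np.float64(280.8252871127809), np.float64(238.25675231333614))
S
[[115 112 115 111 114 116 113 113 111 112 112 113 111 114 109 109 108 118
  133 138 135 131 129 132 131]
 [112 113 115 117 111 111 114 111 114 113 103  88  92 109 105 128 136 128
  132 131 136 132 133 131 137]
 [117 116 111 114 113 113 113 118 109  50  27  28  27  35  41  52  91 127
  136 131 132 133 137 132 129]
 [113 112 111 113 113 109 116  45  30   9  10  10   9  10  38  40  37  64
  108 133 132 136 129 135 133]
 [113 110 112 111 110 116  68   9   9   9  13  27  25  37  41  37  38  35
   54 136 132 129 132 134 132]
 [114 111 111 113 111 116  14   9  10  31  50  56  67  60  62  47  38  40
   37  96 132 136 132 131 133]
 [112 113 111 107 114  32  10   9  44  52  56  60  62  60  49  67  55  39
   35  35 129 135 129 132 130]
 [131 110 123 126 125   9   9  32  51  58  58  59  61  58  58  60  60  46
   40  32 120 136 131 129 132]
 [130 135 133 140 117  18  21 
[... 1895 characters left out ...]
30 138 128 120 112 112 124 132 135 146
  157 159 159 168 166 164 167]
 [129 130 134 128 136 138 130 131 131 134 133 135 131 133 131 144 163 162
  162 170 160 159 168 166 156]
 [103 106 134 134 137 136 134 138 133 139 131 128 134 150 157 160 166 157
  163 163 166 163 171 154 176]
 [111 101 108 104 131 131 132 129 134 129 133 153 170 166 160 158 155 163
  171 160 157 159 159 161 156]
 [145 104 100  99  99 136 129 128 133 163 169 169 163 163 167 158 162 159
  161 173 158 158 167 169 161]
 [163 120  93  91  89 126 139 160 165 165 164 173 161 160 162 167 168 164
  158 156 168 161 166 159 163]
 [163 160 103  87  99 154 166 167 167 167 162 154 167 158 163 165 164 175
  159 163 155 170 164 162 152]]
```

Call:
carry_out(force=60, moves=[[-0.002,-0.0003,0.02,0,0.055],[-0.002,-0.0003,0.04,0,0.055],[-0.002,-0.0003,0.055,0,0.055],[-0.002,-0.0003,0.0605,0,0.055],[-0.002,-0.0003,0.0605,0,0.055],[-0.002,-0.0003,0.0605,0,0.01],[-0.002,-0.0003,0.0605,0,0.01],[-0.002,-0.0003,0.0605,0,0.01]])

```text
clock: 17.2
tcp_pos: [0.4453, 0.3179, 0.2555]
orientation: [-3.082, 0.604, -0.002]
contact_force: [-0.8, -1.1, 3.7]
grip_width: 0.0142
gripper_force: 58.4
```

Call:
carry_out(moves=[[0,0,0,0,0.01],[0,0,0,0,0.01],[0,0,0,0,0.01],[0,0,-0.01,0,0.01],[0,0,-0.025,0,0.01],[0,0,-0.05,0,0.01],[0,0,-0.09,0,0.01],[0,0,-0.13,0,0.01]])

```text
clock: 18.0
tcp_pos: [0.4446, 0.3174, 0.3867]
orientation: [3.083, -0.604, -0.001]
contact_force: [1.6, 0.4, -0.3]
grip_width: 0.0142
gripper_force: 58.5
```

```bash
python3 -c "
from h import *
need(.44,-.058)"
```

```text
t 18.0 tcp [0.4446 0.3174 0.3867] yaw -22.17 F [ 1.6  0.4 -0.3] M [-0.01 -0.03 -0.01] w 0.0142 move [0.1374 0.3494 0.    ]
```

Call:
carry_out(moves=[[0.021,0.0424,0,0,0.01],[0.042,0.0848,0,0,0.01],[0.063,0.127,0,0,0.01],[0.084,0.17,0,0,0.01],[0.105,0.212,0,0,0.01],[0.126,0.254,0,0,0.01],[0.147,0.297,0,0,0.01],[0.168,0.339,0,0,0.01]])

```text
clock: 18.8
tcp_pos: [0.4721, -0.0615, 0.3859]
orientation: [-3.082, 0.604, -0.003]
contact_force: [0.8, -0.0, -0.6]
grip_width: 0.0145
gripper_force: 58.6
```

Call:
carry_out(moves=[[0,0,0.015,0,0.01],[0,0,0.03,0,0.01],[0,0,0.045,0,0.01],[0,0,0.055,0,0.01],[0,0,0.06,0,0.01],[0,0,0.06,0,0.01],[0,0,0.06,0,0.01],[0,0,0.06,0,0.01]])

```text
clock: 19.6
tcp_pos: [0.4728, -0.0596, 0.3252]
orientation: [-3.083, 0.604, -0.002]
contact_force: [-0.6, 0.7, -1.6]
grip_width: 0.0145
gripper_force: 58.6
```

```bash
python3 -c "
from h import *
need(.4817,-.0637)
c=r.calibration('wrist');o=r.get_obs();im=r.grab_frame('wrist');np.save('w7',im);np.save('w7c',c,allow_pickle=True)
Q=R.from_rotvec(o['orientation']).as_matrix()
print('hole px',proj([.4817,-.0637,.093],c),'foot px',proj(o['tcp_pos']+Q@[0,0,.2175],c))
u,v=map(int,proj([.4817,-.0637,.093],c))
np.set_printoptions(linewidth=250)
g=cv2.cvtColor(im,cv2.COLOR_RGB2HSV)
print(u,v);print(g[v-24:v+40:2,u-30:u+31:2,2])
"
```

```text
t 19.6 tcp [ 0.4728 -0.0596  0.3252] yaw -22.18 F [-0.6  0.7 -1.6] M [ 0.04 -0.02 -0.02] w 0.0145 move [0.0098 0.0004 0.    ]
hole px (np.float64(281.23918475370647), np.float64(218.94002251496943)) foot px (np.float64(280.4331662837642), np.float64(241.0052001605946))
281 218
[[239 238 239 238 238 238 238 238 237 236 236 236 238 237 236 236 236 236 235 236 235 235 232 234 234 235 234 232 235 233 231]
 [240 238 241 239 238 239 239 238 238 239 237 236 238 237 237 233 237 236 236 235 234 234 236 236 235 233 233 233 233 232 231]
 [239 239 239 238 238 238 236 238 237 237 238 236 237 236 237 236 235 236 236 234 234 234 235 233 233 232 234 232 232 231 234]
 [240 239 238 238 238 238 239 237 240 237 237 238 237 237 237 237 236 236 237 235 236 236 236 235 235 236 235 234 235 234 236]
 [241 240 240 239 240 238 239 238 238 239 237 237 237 238 237 238 236 236 237 236 236 236 236 236 234 235 234 234 233 232 230]
 [239 238 238 237 237 238 237 237 238 238 237 236 238 236 236 236 237 236 236 237 234 235 233 234 234 235 235 234 234 232 232]
 [236 238 237 237 237 238 237 236 237 236 236 236 235 235 23
[... 2542 characters left out ...]
 67  72  77  71  99 120 125 121 128 122 123 123 121 118 122  93]
 [132 129 132 135 131 132 131 128 129 127 133  77  70  71  73  73  77  70  68 100 127 124 123 127 125 120 124 122 125 122 128]
 [148 147 145 149 145 147 146 149 145 133 119  76  76  73  73  76  75  73  70  79 127 145 146 147 147 143 146 145 145 141 136]
 [155 153 158 153 156 155 153 150  96  75  76  78 102 110 104 107 102  99  94  78  69  89 104 104 105 100  99  99  93  99  96]
 [161 165 168 170 170 167 162 123  70  77 106 122 126 124 124 129 124 122 119 123  91  66  70  82  86  82  83  79  71  71  75]
 [162 163 166 169 167 165 152  76 113 125 122 125 128 124 122 125 124 120 125 125 124 115  79  72  82  87  77  79  74  78  77]]
```

```bash
python3 -c "
from h import *
c=np.load('w7c.npy',allow_pickle=True).item();o=r.get_obs();Q=R.from_rotvec(o['orientation']).as_matrix();p=o['tcp_pos']
print(p,'hole tool',Q.T@(at('wrist',279.6,220,.093,c)-p), at('wrist',279.6,220,.093,c))
for x,z in((.0035,.2175),(.005,.216)): print('front edge px',proj(p+Q@[x,0,z],c))
print('foot y', Q.T@(at('wrist',281,240,p[2]-.2175,c)-p), 'front', Q.T@(at('wrist',281,234.8,p[2]-.2175,c)-p), Q.T@(at('wrist',281,234.8,p[2]-.216,c)-p))
"
```

```text
[ 0.47277615 -0.05963427  0.32508844] hole tool [ 0.00882037 -0.00059689  0.23209785] [ 0.48142253 -0.06241985  0.093     ]
front edge px (np.float64(280.4978527629915), np.float64(235.89038725120406))
front edge px (np.float64(280.494944878555), np.float64(234.5673595969265))
foot y [0.00071532 0.00031255 0.21750074] front [0.00423193 0.0003128  0.21750435] [0.00484278 0.00031154 0.21600497]
```

Call:
carry_out(moves=[[0.004,-0.0004,0,0,0.01],[0.0088,-0.0008,0,0,0.01],[0.0088,-0.0008,0.003,0,0.01],[0.0088,-0.0008,0.006,0,0.01],[0.0088,-0.0008,0.009,0,0.01],[0.0088,-0.0008,0.0105,0,0.01],[0.0088,-0.0008,0.0105,0,0.01],[0.0088,-0.0008,0.0105,0,0.01]])

```text
clock: 20.45
tcp_pos: [0.481, -0.0623, 0.314]
orientation: [3.083, -0.604, -0.0]
contact_force: [0.2, 0.2, -0.6]
grip_width: 0.0144
gripper_force: 58.6
```

```bash
python3 -c "
from h import *
need(.4814,-.0624)
c=r.calibration('wrist');o=r.get_obs();im=r.grab_frame('wrist');np.save('w8c',c,allow_pickle=True)
Q=R.from_rotvec(o['orientation']).as_matrix()
print('hole px',proj([.4814,-.0624,.093],c),'foot px',proj(o['tcp_pos']+Q@[0,0,.2175],c))
u,v=map(int,proj([.4814,-.0624,.093],c))
np.set_printoptions(linewidth=250)
print(u,v);print(im[v-20:v+16,u-20:u+21:1,2])
"
```

```text
t 20.45 tcp [ 0.481  -0.0623  0.314 ] yaw -22.19 F [ 0.2  0.2 -0.6] M [-0.01  0.03 -0.05] w 0.0144 move [ 0.0005 -0.0001 -0.    ]
hole px (np.float64(280.36022094979825), np.float64(238.14480752865435)) foot px (np.float64(280.470319604208), np.float64(240.99488526058167))
280 238
[[221 223 222 ... 218 222 217]
 [221 221 222 ... 196 193 188]
 [224 226 226 ... 128 126 122]
 ...
 [111 112 112 ... 108 105 108]
 [112 113 113 ... 109 112 110]
 [109 114 111 ... 109 104 108]]
```

Call:
carry_out(moves=[[0.0003,0,0.001,0,0.01],[0.0003,0,0.002,0,0.01],[0.0003,0,0.003,0,0.01],[0.0003,0,0.004,0,0.01],[0.0003,0,0.005,0,0.01],[0.0003,0,0.0055,0,0.01],[0.0003,0,0.006,0,0.01],[0.0003,0,0.006,0,0.01]])

```text
clock: 21.3
tcp_pos: [0.4812, -0.0624, 0.3079]
orientation: [3.083, -0.604, -0.0]
contact_force: [0.0, 0.7, 0.1]
grip_width: 0.0139
gripper_force: 58.6
```

```bash
python3 -c "
from h import *
need(.4814,-.0624)"
```

```text
t 21.3 tcp [ 0.4812 -0.0624  0.3079] yaw -22.19 F [0.  0.7 0.1] M [ 0.03 -0.    0.  ] w 0.0139 move [ 0.0002 -0.0001 -0.    ]
```

Call:
carry_out(moves=[[0,0,0.001,0,0.01],[0,0,0.002,0,0.01],[0,0,0.003,0,0.01],[0,0,0.004,0,0.01],[0,0,0.005,0,0.01],[0,0,0.006,0,0.01],[0,0,0.007,0,0.01],[0,0,0.008,0,0.01]])

```text
clock: 22.1
tcp_pos: [0.4813, -0.0624, 0.2999]
orientation: [3.083, -0.604, 0.0]
contact_force: [0.2, -0.0, -0.3]
grip_width: 0.0141
gripper_force: 58.6
```

```bash
python3 -c "
from h import *
need(.4814,-.0624)"
```

```text
t 22.1 tcp [ 0.4813 -0.0624  0.2999] yaw -22.19 F [ 0.2 -0.  -0.3] M [-0.   -0.02  0.02] w 0.0141 move [ 0.0001 -0.0001 -0.    ]
```

Foot is through the ear and into the lug freely. Seat expected at TCP z ≈ 0.2765.

Call:
carry_out(moves=[[0,0,0.003,0,0.01],[0,0,0.006,0,0.01],[0,0,0.009,0,0.01],[0,0,0.012,0,0.01],[0,0,0.015,0,0.01],[0,0,0.018,0,0.01],[0,0,0.02,0,0.01],[0,0,0.0215,0,0.01]])

```text
clock: 22.9
tcp_pos: [0.4812, -0.0624, 0.2783]
orientation: [3.083, -0.604, -0.0]
contact_force: [0.7, 0.1, 0.1]
grip_width: 0.0142
gripper_force: 58.6
```

Call:
carry_out(moves=[[0,0,0.0005,0,0.01],[0,0,0.001,0,0.01],[0,0,0.0015,0,0.01],[0,0,0.002,0,0.01],[0,0,0.0025,0,0.01],[0,0,0.0027,0,0.01],[0,0,0.003,0,0.01],[0,0,0.003,0,0.01]])

```text
clock: 23.7
tcp_pos: [0.4813, -0.0624, 0.2764]
orientation: [3.083, -0.605, 0.001]
contact_force: [-3.4, 0.2, 10.0]
grip_width: 0.0144
gripper_force: 59.2
```

```bash
python3 -c "
from h import *
need(.4814,-.0624)"
```

```text
t 23.7 tcp [ 0.4813 -0.0624  0.2764] yaw -22.19 F [-3.4  0.2 10. ] M [ 0.13  0.74 -0.03] w 0.0144 move [0.0001 0.     0.    ]
```

Call:
carry_out(moves=[[0,0,-0.0007,0,0.02],[0,0,-0.0015,0,0.045],[0,0,-0.0015,0,0.045],[0,0,-0.0015,0,0.045],[0,0,-0.0015,0,0.045],[0,0,-0.01,0,0.045],[0,0,-0.04,0,0.045],[0,0,-0.075,0,0.045]])

```text
clock: 24.5
tcp_pos: [0.4807, -0.0624, 0.3509]
orientation: [3.083, -0.604, -0.004]
contact_force: [1.4, 0.1, -0.5]
grip_width: 0.0448
gripper_force: 0.0
```

Call:
carry_out(moves=[[-0.01,-0.02,-0.01,0,0.045],[-0.02,-0.04,-0.02,0,0.045],[-0.03,-0.06,-0.02,0,0.045],[-0.03,-0.08,-0.02,0,0.045],[-0.03,-0.09,-0.02,0,0.045],[-0.03,-0.09,-0.02,0,0.045],[-0.03,-0.09,-0.02,0,0.045],[-0.03,-0.09,-0.02,0,0.045]])

```text
clock: 25.3
tcp_pos: [0.4873, 0.0311, 0.3703]
orientation: [3.082, -0.607, -0.001]
contact_force: [0.5, -0.2, -0.2]
grip_width: 0.0447
gripper_force: 0.0
```

Run:
```python
from h import *
need(.4814,-.0624)
c=r.calibration('wrist');im=r.grab_frame('wrist')
np.set_printoptions(linewidth=250)
# heights of drift head & pin top: expected pixels vs. disk
for n,P in(('drift top',[.5615,.1305,.151]),('pin top',[.4812,-.0624,.132])):
    u,v=proj(P,c);print(n,u,v)
    x,y=int(u),int(v)
    if 30<x<530 and 30<y<390: print(cv2.cvtColor(im,cv2.COLOR_RGB2GRAY)[y-24:y+25:3,x-24:x+25:3])
```

```text
t 25.3 tcp [0.4873 0.0311 0.3703] yaw -22.28 F [ 0.5 -0.2 -0.2] M [-0.05  0.02 -0.03] w 0.0447 move [0.03   0.0887 0.0001]
drift top 100.95025284321395 194.57773134690785
[[117 106 119 122 113 118 116 116 112 112 123 119 208 215 216 214 217]
 [116  99 120 117 118 115 122 115 113 118 123 117 202 219 207 111  70]
 [118  85 120 116 118 117 115 119 112 104  98  90 140  91  71  70  69]
 [117  88 121 113 113 120 113 131 132 131 124 115  93  67  67  69  71]
 [119  75 118 114 118 117 138 149 145 139 133 120 110  76  70  71  65]
 [119  64 122 110 119 130 175 214 216 196 143 130 114 106  77  66  68]
 [120  65 117 111 117 155 208 208 215 229 225 134 119 110  90  72  69]
 [118  90 119 112 118 207 205 203 213 223 230 150 124 110  96  65  66]
 [116 107 119 110 122 200 205 204 213 219 227 202 127 110  97  75 195]
 [119 101 114 115 121 184 203 208 208 211 218 223 125 112  95 187 221]
 [116 110 115 112 117 108 208 203 204 207 211 172 123 105  83 219 220]
 [115 103 112 113 118 112 156 203 201 205 209 134 117 102 132 240 239]
 [113 102 108 114 118 112 119 124 171 180 109 118 108 110 116 116 116]
 [106 
[... 830 characters left out ...]
 79  76  80 177 214 218 214 217 212 220  99 119 115 119 123]
 [214 215 122  72  71 205 217 215 214 215 211 219  78 121 117 120 120]
 [216 218 205 158  75 200 215 212 213 217 211 220  93 113 118 128 118]
 [219 220 220 219 221 145 213 214 212 216 213 128 105 115 121 123 115]
 [218 215 216 215 215 217 212 215 212 219 158 105 113 114 124 125 109]
 [218 215 216 214 215 215 215 214 216 212 110  89 112 116 121 119 112]
 [242 242 242 241 241 241 241 241 242 195 109  79 115 122 120 113 116]
 [124 118 118 127 128 130 126 136 138 116 113 102 120 121 117 114 116]
 [111 107 115 119 111 108 112 117 113 109 112 109 123 119 114 109 121]
 [109 110 119 118 113 111 115 116 117 110 108 117 120 122 111 116 118]]
```

Both heads appear where a seated drift and pin should be (disks centred at the predicted pixels). Handing in.

```bash
python3 -c "
from bench import r
print(r.hand_in())"
```

```text
the job is handed in; nothing more can be done
None
```

The drift is seated with its collar on the ear and the frame drawn into line. The plain pin is then fully home in the smaller hole, at the expected seating height. The highest wrist reading while pressing was about 18 N, and the job was handed in at about 25 s.

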